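# Hang the antenna booster inside the RF wall box

### The job

The antenna booster has finished its test: slide it up along its keyhole slot on the blue bench stand until the screw head sits in the wide hole, and lift it off. Reach with it through the opening of the grey wall box, find the hook screw on the mounting plate inside, and hang the booster on it by the same keyhole: head through the wide hole, then down until the screw sits at the end of the narrow slot, flat on the plate and straight. Do not touch the box's walls, lip or rubber gasket with booster, fingers or arm, do not force the booster against anything inside, and leave the tape, tool and small parts on the table where they are.

Things in the scene. Friction and masses are not known exactly. Their poses are not given: they have to be found in the camera images.
- booster: Antenna booster, rigid, 0.15-0.31 kg: dark slate-grey cast body 60 (x) x 48 (y) x 34 (z) mm, gripped across y; at +x its foot goes on as a 4 mm thick, 48 mm wide ear (x 30 to 70) with a keyhole; two connectors stick out 12 mm at -x. Origin: centre of the body's underside; z points to its ribbed top. Starts on the bench stand's screw, x up the slope, flat on the sheet. Not reported while held.
- wide_hole (a point): Point on the booster's underside (x = 44 mm): centre of the keyhole's wide hole, 20 mm across and through the 4 mm ear. The narrow slot, 9 mm wide, leaves it towards +x. Axes as the booster's.
- slot_end (a point): Point on the booster's underside (x = 59 mm): the screw's axis is here when its shank touches the closed end (x = 62 mm) of the narrow slot, as the booster hangs. From the middle of the wide hole to here the travel is 15 mm. Axes as the booster's.
- stand_foot (a point): Foot of the screw on the fixed blue bench stand. x points up its sheet (30 degrees slope), y level, z out of it. Sheet 96 mm wide, from x = -118 to +30 mm, no side walls. Screw: shank 6 mm thick, head 13 mm across, its underside 6.7 and top 10.7 mm over the sheet. The booster starts with slot_end here; moved 15 mm up the slope its wide hole is round the head and it lifts off along z.
- mount_plate: Zinc mounting plate 176 (x) x 178 mm (y) on the back wall inside the grey wall box; it slopes 40 degrees and looks up and towards the robot. Fixed. Origin and axes as slot_mid. Nothing but the hook screw stands on it. A black rack case 0.31 m tall stands between wall box and bench stand, nearest corner about x = 0.48, y = -0.12 m: pass in front of it.
- slot_mid (a point): Middle of the dark level slot in the mounting plate's face. x up the slope, y along the slot, z out through the opening. In the slot a hook screw like the stand's (shank 6, head 13 mm, underside 6.7 and top 10.7 mm over the plate) is clamped fast at x = 0, y anywhere from -12 to +12 mm: not reported, find it by touch or sight. The booster hangs on it with x up the slope.
- box_frame: Grey wall box without cover (back, walls, lip, black gasket), fixed on a tube cradle; not to be touched. Origin and axes as slot_mid. Its opening reaches from x = -115 to +40 and y = -80 to +80 mm; lip and gasket end 55 mm over the plate. Outsides of the walls: x = -134 and +59, y = -97 and +97 mm; hinges and latches to 104 mm at the sides, cable glands to x = -146 mm.
- pvc_tape: Black roll of tape, 64 x 62 x 19 mm, lying flat; origin under its middle. A bystander.
- card_case: Grey memory-card case, 55 x 85 x 12 mm; origin under its middle. A bystander.
- usb_stick: Red memory stick, 19 x 53 x 9 mm; origin under its middle. A bystander.
- screwdriver: Blue screwdriver, 28 x 207 x 28 mm, lying along its own y; origin under its middle. A bystander.

How it is judged:
By the outcome, as a careful person would: the job done as asked, in the order asked, and still so for the second after the job is handed in, with the robot touching nothing.
It also fails if it takes over 58 s, if anything falls off the work surface, if the arm or the gripper's body presses on something with over 40 N, if the wrist force passes 120 N, or if a joint passes its speed limit or range.

### The arm

A 6-joint arm with a two-finger parallel gripper is mounted at the origin on a cart in front of the work surface, level with it; the furniture and walls round the work are solid. World frame = base frame: x ahead of the robot, y to its left, z up, the work surface at z = 0. Lengths are in m, angles in rad, forces in N, time in s.
With the tool pointing down it reaches from about 0.225 to 0.875 m from the base axis. Payload 3.4 kg.
Tool frame: the origin (TCP) lies at the very end of the fingers, on their centre line; the grasp point (between the pads) lies behind it (manip.grasp_offset is the z of the grasp point in the tool frame, in m); z points along the fingers, y is the line along which they close (so a half turn about z gives the same grasp; the last joint's range is limited). The gripper opens to 85 mm and grips with 20 to 120 N. Pads are 22 mm wide; open, the fingers measure 114 mm over their backs; the gripper's body (76 mm by 85 mm) begins 54 mm behind the grasp point. The pads swing forward as they close: fully open they stand 13 mm farther back than shut.
Start: joints at [-1.343, 0.276, 1.505, -0, 1.361, -0.121], TCP at [0.197, -0.54, 0.231] pointing down, gripper open.
Joint ranges: [-2.89, 2.89], [-0.75, 2.08], [0.22, 2.7], [-1.18, 4.32], [0.11, 2.71], [-2.7, 2.7]. Speed limits (rad/s): [2.57, 2.57, 3.14, 3.14, 3.14, 3.14].

### API

Orientations are given as a unit quaternion [w, x, y, z].
In Python, from rig import manip gives the robot as it stands.
- The arm moves only by the shell command python3 -m pendant 'ROWS' [FORCE]. ROWS is JSON, a list of rows, each an object of numbers: "dx", "dy", "dz": the shift along the tool's x, y, z in m; "rx", "ry", "rz": the turn, a rotation vector about the tool's x, y, z in degrees; "hand": the finger opening in m, from 0 to 0.0854. In form: [{"dx": .., "dy": .., "dz": .., "rx": .., "ry": .., "rz": .., "hand": ..}, ...]. A call has 1 to 12 rows; each row shifts and turns the commanded pose from where the row before left it, along the tool's axes as they then stand; what a row does not reach is not made up. A row lasts 1/12 s, in which the tool goes at most 41.7 mm and 7.16 degrees, less where a joint would pass 70% of its speed; a pose out of reach is approached as far as the arm can. A call is refused whole if a number of a shift passes 0.0417 or a number of a turn 7.16, either way. A call with a gripper value outside its range is refused whole. The fingers move at their own pace and stop on an object; FORCE is the grip in N (left out, the last holds). Time passes only in rows, so rows that do not move let the fingers close. It gives the time, the measured TCP pose, the force, the opening and the grip force at its end, in the units of the state.
- manip.get_state(): the state, without advancing time (a new reading comes with each control period).
- manip.get_image(name): name is "scene" or "side" or "wrist"; returns a dict with "frame" (384x512x3 uint8, red, green, blue), "fx", "fy", "cx", "cy" (pixels), "position" and "attitude" of the camera in the world; the wrist camera has in their place "mount" (4x4, takes a point from camera to tool coordinates, whose origin is the TCP and whose axes are the flange's). Camera axes: x right, y up, looking along -z (the intrinsics and any distortion apply to the point x, -y, -z); pixel columns grow to the right and rows downward; lengths in m; the calibration is good to about 2 mm. The wrist camera is an equidistant fisheye: a pixel r from the principal point sees the ray r / f radians off the axis. A picture is of the moment at which its call begins: read the wrist's pose just before it. There is no depth.
- manip.sign_off(): hands the job in; it is judged then, once.
The state is a dict: "clock": time; "qpos": joint angles; "qd": joint speeds; "effort": joint torques, N m; "position": TCP position; "ee_rot": TCP orientation; "contact_force": force on the tool from outside, world axes, zero at the start; "moment": the same for the moment, N m; "width": finger opening in m; "gripper_force": force on a finger pad.
Only numpy, scipy, OpenCV 4.12 (cv2) and the standard library are available. Lean on these libraries where they do the work, as an engineer would, in place of code of your own. Each camera call takes 0.05 s, during which the arm holds its last target. There are 200 camera calls.

## Working session

There is one attempt and no reset: what is moved stays moved. The work goes in short steps, Python scripts to look and compute and a shell command to move; the robot and the scene stay as the last step left them, time stands still between calls to the robot, and variables do not carry over. Pictures are saved under pics/ and viewed, at most 10 in all, crops included, and the job is handed in when it is done.

```bash
ls; mkdir -p pics
python3 - <<'E'
from rig import manip
import cv2,numpy as np
s=manip.get_state();print({k:np.round(v,4).tolist() for k,v in s.items()});print(manip.grasp_offset)
ims=[]
for n in ["scene","side","wrist"]:
    r=manip.get_image(n);cv2.imwrite(f"pics/{n}0.png",r["frame"][:,:,::-1])
    print(n,{k:np.round(v,4).tolist() for k,v in r.items() if k!="frame"})
E
```

```text
pics
{'clock': 0.0, 'qpos': [-1.343, 0.2766, 1.5061, -0.0, 1.3607, -0.121], 'qd': [0.0006, -0.0003, 0.0016, 0.0008, -0.0002, 0.0007], 'effort': [-0.0002, -41.6766, -24.5805, -0.0002, 0.0111, 0.0], 'position': [0.1964, -0.5399, 0.2305], 'ee_rot': [-0.0009, 0.9848, 0.1735, -0.0001], 'contact_force': [0.3381, 0.4743, -0.0354], 'moment': [0.0493, -0.0079, -0.0239], 'gripper_force': 0.0, 'width': 0.0853}
-0.0187
scene {'fx': 412.5135, 'fy': 412.5135, 'cx': 257.8732, 'cy': 192.7735, 'position': [0.0287, 0.7982, 0.7729], 'attitude': [-0.2312, -0.1322, 0.4401, 0.8575]}
side {'fx': 436.6518, 'fy': 436.6518, 'cx': 245.2006, 'cy': 191.1835, 'position': [0.1712, 0.9238, 0.5395], 'attitude': [-0.1628, -0.094, 0.5426, 0.8187]}
wrist {'fx': 297.3186, 'fy': 297.3186, 'cx': 258.9591, 'cy': 190.9186, 'mount': [[-0.0001, 0.9504, 0.3109, 0.0793], [1.0, 0.0006, -0.0016, 0.0002], [-0.0017, 0.3109, -0.9504, -0.1407], [0.0, 0.0, 0.0, 1.0]]}
```

Run:
```python
import cv2,numpy as np
a=[cv2.imread(f"pics/{n}0.png") for n in("scene","wrist")]
cv2.imwrite("pics/s2.png",cv2.resize(a[0],(800,600),interpolation=cv2.INTER_CUBIC))
cv2.imwrite("pics/w2.png",cv2.resize(a[1],(800,600),interpolation=cv2.INTER_CUBIC))
```

```text
(no output)
```

View pics/s2.png

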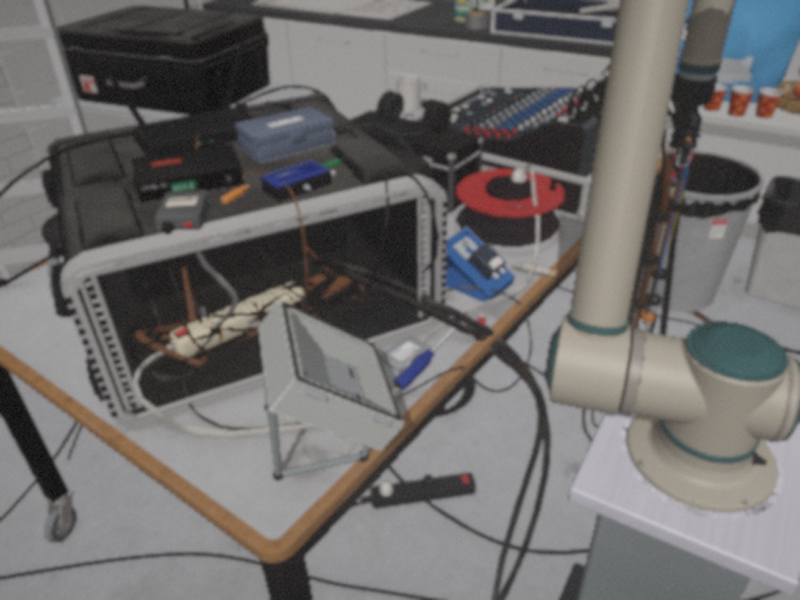

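View pics/w2.png

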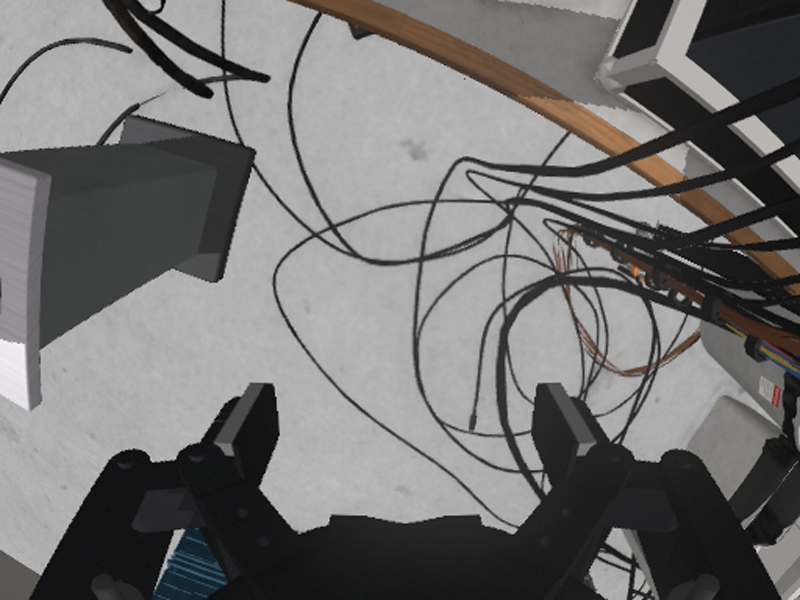

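Run:
```python
import cv2,numpy as np
a=cv2.imread("pics/scene0.png");b=cv2.imread("pics/side0.png")
def c(im,x,y,w,h): return cv2.resize(im[y:y+h,x:x+w],(400,300),interpolation=cv2.INTER_CUBIC)
t=np.vstack([np.hstack([c(a,270,125,80,60+0),c(a,155,185,120,90)]),cv2.resize(b,(800,600))[0:0] if 0 else np.hstack([c(b,0,0,512,384),c(b,256,0,256,192)])])
cv2.imwrite("pics/c1.png",t)
```

```text
(no output)
```

View pics/c1.png

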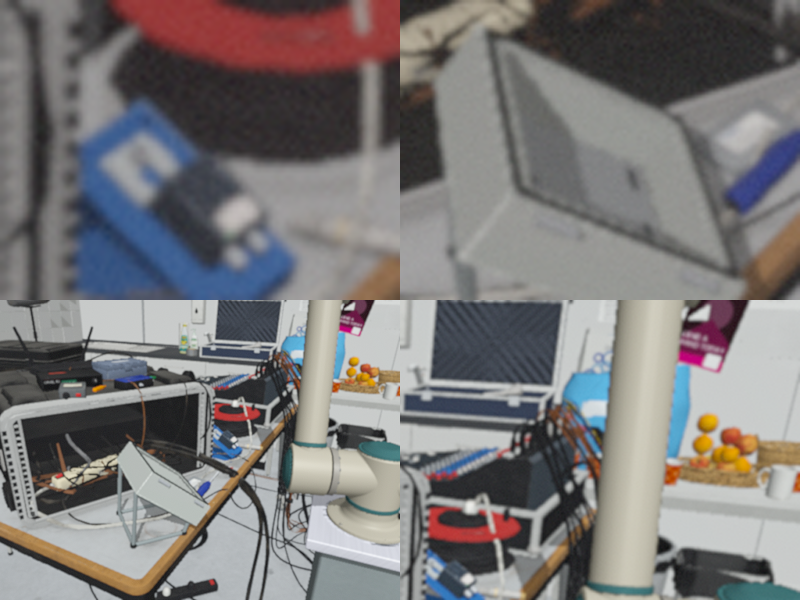

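```bash
cat > h.py <<'E'
import numpy as np,cv2
from rig import manip
from scipy.spatial.transform import Rotation as R
from scipy.optimize import least_squares
def Q(q): return R.from_quat([q[1],q[2],q[3],q[0]])
def snap(n,f=None):
    s=manip.get_state();c=manip.get_image(n);cam=c.copy();cam["fish"]=n=="wrist"
    if n=="wrist":
        T=np.eye(4);T[:3,:3]=Q(s["ee_rot"]).as_matrix();T[:3,3]=s["position"]
        M=T@np.array(c["mount"]);cam["P"]=M[:3,3];cam["R"]=M[:3,:3]
    else: cam["P"]=np.array(c["position"]);cam["R"]=Q(c["attitude"]).as_matrix()
    if f: cv2.imwrite(f,c["frame"][:,:,::-1]);np.save(f[:-4]+".npy",cam,allow_pickle=True)
    return cam
def load(f): return np.load(f,allow_pickle=True).item()
def proj(c,X):
    p=(np.atleast_2d(X)-c["P"])@c["R"];p=p*[1,-1,-1]
    if c["fish"]:
        r=np.hypot(p[:,0],p[:,1]);t=np.arctan2(r,p[:,2]);k=t/np.maximum(r,1e-9)
    else: k=1/p[:,2]
    return np.c_[c["cx"]+c["fx"]*p[:,0]*k,c["cy"]+c["fy"]*p[:,1]*k]
def ray(c,u,v):
    a=(u-c["cx"])/c["fx"];b=(v-c["cy"])/c["fy"]
    if c["fish"]:
        t=np.hypot(a,b);d=np.array([a/t*np.sin(t),-b/t*np.sin(t),-np.cos(t)])
    else: d=np.array([a,-b,-1.])
    d=c["R"]@d;return c["P"],d/np.linalg.norm(d)
def onplane(c,uv,p0,n):
    o,d=ray(c,*uv);return o+d*(np.dot(p0-o,n)/np.dot(d,n))
def tri(obs):
    A=np.zeros((3,3));b=np.zeros(3)
    for c,uv in obs:
        o,d=ray(c,*uv);M=np.eye(3)-np.outer(d,d);A+=M;b+=M@o
    return np.linalg.solve(A,b)
def slope(yaw,deg): # frame x up slope (horizontal heading yaw), y level, z out
    return R.from_euler("z",yaw)*R.from_euler("y",-np.radians(deg))
def fit(obs,deg,p0,yaw0=0.):
    """obs: list of (cam,local_pts,pix); 4-dof pose"""
    def f(v):
        Rm=slope(v[3],deg)
        return np.concatenate([(proj(c,Rm.apply(L)+v[:3])-px).ravel() for c,L,px in obs])
    r=least_squares(f,[*p0,yaw0],x_scale=[.1,.1,.1,.3],loss="soft_l1");return r.x,r.fun
def toolmove(Tgt,Rt):
    """shift (tool axes, mm) and rotvec (deg, tool axes) from measured pose to target"""
    s=manip.get_state();q=Q(s["ee_rot"])
    d=q.inv().apply(np.array(Tgt)-s["position"])*1e3;w=np.degrees((q.inv()*Rt).as_rotvec())
    return d,w
E
python3 - <<'E'
from h import *
a=snap("scene","pics/sc1.png");b=snap("side","pics/sd1.png")
print("booster",tri([(a,(312,166)),(b,(291,174))]))
L=np.array([[40,-80,55],[40,80,55],[-115,80,55],[-115,-80,55]])/1e3
px=np.array([[182,195.5],[191,242],[255.5,266],[242,221]])
v,f=fit([(a,L,px)],40,[.5,.2,.2],0.);print(v,f)
for deg in(40,):print(proj(b,slope(v[3],deg).apply(L)+v[:3]))
E
```

```text
booster [ 0.47461847 -0.24545029  0.08143915]
[0.4985697  0.32306792 0.19004248 0.79046657] [ 0.72722628 -1.23220939  0.7132836   0.27955841 -0.39122063  1.80958062
 -3.40638105 -0.58106672]
[[181.57831092 169.25720437]
 [210.70713615 203.38021038]
 [276.28469707 245.56146974]
 [239.9971328  208.2900787 ]]
```

Run:
```python
from h import *
a=load("pics/sc1.npy");b=load("pics/sd1.npy")
L=np.array([[30,-48,0],[-118,-48,0],[-59,0,20]])/1e3
v,f=fit([(a,L,np.array([[299,145],[329,178],[312,166]])),(b,L[2:],np.array([[291,174]]))],30,[.5,-.25,.1],0.);print(v,f)
Rs=slope(v[3],30);c=Rs.apply([-.05,0,.13])+v[:3]
Rt=Rs*R.from_euler("x",np.pi)
print(c,toolmove(c,Rt))
```

```text
[ 0.52835867 -0.24260185  0.10025937 -0.24304574] [ 0.09605207 -0.83041657 -0.10587186 -0.5628324  -1.81830043  0.24547395
  1.65631425  1.09701937]
[ 0.42324043 -0.21653807  0.18784267] (array([ 323.73305665, -226.61983931,   43.27074059]), array([-8.92000355, 29.11991373, 33.11090981]))
```

```bash
python3 -m pendant '[{"dx":0.025,"dy":-0.018,"ry":3,"rz":4,"rx":-1},{"dx":0.025,"dy":-0.018,"ry":3,"rz":4,"rx":-1},{"dx":0.025,"dy":-0.018,"ry":3,"rz":4,"rx":-1},{"dx":0.025,"dy":-0.018,"ry":3,"rz":4,"rx":-1},{"dx":0.025,"dy":-0.018,"ry":3,"rz":4,"rx":-1},{"dx":0.025,"dy":-0.018,"ry":3,"rz":4,"rx":-1},{"dx":0.025,"dy":-0.018,"ry":3,"rz":4,"rx":-1}]'
python3 - <<'E'
from h import *
v=[ 0.52835867,-0.24260185 , 0.10025937,-0.24304574]
Rs=slope(v[3],30);c=Rs.apply([-.05,0,.16])+v[:3]
Rt=Rs*R.from_euler("x",np.pi)
print(toolmove(c,Rt)); snap("wrist","pics/w3.png")
E
```

```text
(array([ 311.28658156, -235.00890236,   17.29557845]), array([-8.92000352, 29.11991374, 33.11090967]))invalid input
```

View pics/w3.png

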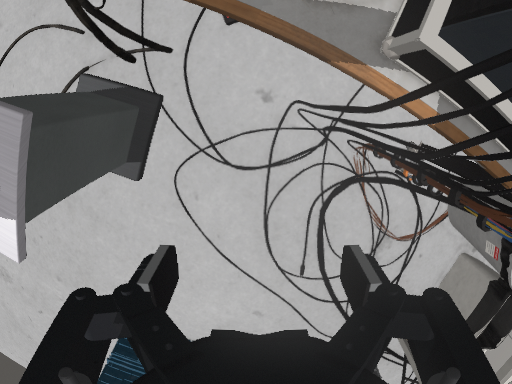

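```bash
python3 -m pendant '[{"dx":0.025,"dy":-0.018,"dz":0,"rx":-1,"ry":3,"rz":4,"hand":0.085},{"dx":0.025,"dy":-0.018,"dz":0,"rx":-1,"ry":3,"rz":4,"hand":0.085},{"dx":0.025,"dy":-0.018,"dz":0,"rx":-1,"ry":3,"rz":4,"hand":0.085},{"dx":0.025,"dy":-0.018,"dz":0,"rx":-1,"ry":3,"rz":4,"hand":0.085},{"dx":0.025,"dy":-0.018,"dz":0,"rx":-1,"ry":3,"rz":4,"hand":0.085},{"dx":0.025,"dy":-0.018,"dz":0,"rx":-1,"ry":3,"rz":4,"hand":0.085},{"dx":0.025,"dy":-0.018,"dz":0,"rx":-1,"ry":3,"rz":4,"hand":0.085}]'
cat >> h.py <<'E'
def bs(v,loc): # stand-frame target
    Rs=slope(v[3],30);d,w=toolmove(Rs.apply(loc)+v[:3],Rs*R.from_euler("x",np.pi));print("mm",d.round(1),"deg",w.round(2))
E
python3 -c "
from h import *
bs([ 0.52835867,-0.24260185 , 0.10025937,-0.24304574],[-.05,0,.16])"
```

```text
clock: 0.88
position: [0.3485, -0.3913, 0.256]
ee_rot: [0.028, 0.979, -0.074, 0.189]
contact_force: [-0.7, 0.4, 0.1]
width: 0.0847
gripper_force: 0.0
mm [  15.6 -186.6   46.5] deg [-0.85  7.95  5.17]
```

```bash
python3 -m pendant '[{"dx":0.002,"dy":-0.025,"dz":0.004,"rx":0,"ry":1.2,"rz":0.8,"hand":0.085},{"dx":0.002,"dy":-0.025,"dz":0.004,"rx":0,"ry":1.2,"rz":0.8,"hand":0.085},{"dx":0.002,"dy":-0.025,"dz":0.004,"rx":0,"ry":1.2,"rz":0.8,"hand":0.085},{"dx":0.002,"dy":-0.025,"dz":0.004,"rx":0,"ry":1.2,"rz":0.8,"hand":0.085},{"dx":0.002,"dy":-0.025,"dz":0.004,"rx":0,"ry":1.2,"rz":0.8,"hand":0.085},{"dx":0.002,"dy":-0.025,"dz":0.004,"rx":0,"ry":1.2,"rz":0.8,"hand":0.085},{"dx":0.0,"dy":-0.02,"dz":0.004,"rx":0,"ry":0.5,"rz":0.4,"hand":0.085}]'
python3 -c "
from h import *
bs([ 0.52835867,-0.24260185 , 0.10025937,-0.24304574],[-.05,0,.16])
c=snap('wrist','pics/w4.png')
cv2.imwrite('pics/w4b.png',cv2.resize(c['frame'][:,:,::-1],(800,600),interpolation=cv2.INTER_CUBIC))"
```

```text
clock: 1.47
position: [0.4019, -0.228, 0.2335]
ee_rot: [0.024, 0.96, -0.114, 0.255]
contact_force: [-0.0, 0.7, -0.9]
width: 0.0852
gripper_force: 0.0
mm [ -7.1 -16.   18.8] deg [-0.91  0.38  0.12]
```

View pics/w4b.png

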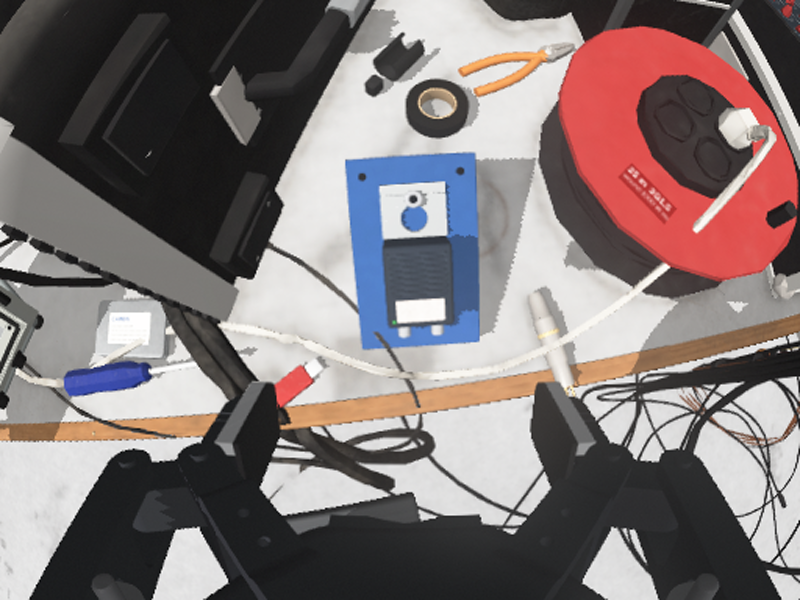

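```bash
cat >> h.py <<'E'
def bluequad(c):
    hsv=cv2.cvtColor(c["frame"],cv2.COLOR_RGB2HSV);m=cv2.inRange(hsv,(103,110,60),(122,255,255))
    m=cv2.morphologyEx(m,cv2.MORPH_OPEN,np.ones((3,3)))
    cs,_=cv2.findContours(m,0,cv2.CHAIN_APPROX_NONE);k=max(cs,key=cv2.contourArea)
    h=cv2.convexHull(k)
    for e in np.arange(.01,.1,.005):
        q=cv2.approxPolyDP(h,e*cv2.arcLength(h,True),True)
        if len(q)<=4: break
    return q[:,0].astype(float),m
E
python3 - <<'E'
from h import *
c=load("pics/w4.npy");q,m=bluequad(c);print(q)
L=np.array([[30,48,0],[30,-48,0],[-118,-48,0],[-118,48,0]])/1e3
px=np.array([[346,160],[475,153],[479,341],[362,349]])*.64
px=np.array([q[np.argmin(np.linalg.norm(q-p,axis=1))] for p in px]) if len(q)==4 else px
v,f=fit([(c,L,px)],30,[.52,-.24,.1],-.24);print(v,f)
hsv=cv2.cvtColor(c["frame"],cv2.COLOR_RGB2HSV)
Rs=slope(v[3],30)
# check: screw head and hole
print(proj(c,Rs.apply([[0,0,.0107],[-.015,0,.004],[-.029,24e-3,.034],[-.089,24e-3,.034],[-.029,-24e-3,.034]])+v[:3])/.64)
bs(v,[-.059,0,.1])
E
```

```text
[[303.  98.]
 [306. 217.]
 [232. 222.]
 [221. 103.]]
[ 0.53767819 -0.26484009  0.07738634 -0.16775288] [-0.48880804  0.27835469  0.53520377  0.29360154  0.41073165 -0.38549291
 -0.44757013 -0.24612407]
[[412.67665342 198.08643605]
 [413.5170764  217.14743651]
 [381.54383104 246.01092567]
 [387.96469249 327.3412094 ]
 [451.33175565 241.55104635]]
mm [-12.   16.8 105. ] deg [ 0.92  0.5  -3.61]
```

```bash
python3 -m pendant '[{"dx":-0.002,"dy":0.003,"dz":0.02,"rx":0.2,"ry":0.1,"rz":-0.6,"hand":0.085},{"dx":-0.002,"dy":0.003,"dz":0.02,"rx":0.2,"ry":0.1,"rz":-0.6,"hand":0.085},{"dx":-0.002,"dy":0.003,"dz":0.02,"rx":0.2,"ry":0.1,"rz":-0.6,"hand":0.085},{"dx":-0.002,"dy":0.003,"dz":0.02,"rx":0.2,"ry":0.1,"rz":-0.6,"hand":0.085},{"dx":-0.002,"dy":0.003,"dz":0.02,"rx":0.1,"ry":0.1,"rz":-0.6,"hand":0.085},{"dx":-0.002,"dy":0.002,"dz":0.005,"rx":0,"ry":0,"rz":-0.6,"hand":0.085},{"dx":0,"dy":0,"dz":0,"rx":0,"ry":0,"rz":0,"hand":0.085}]'
python3 - <<'E'
from h import *
c=snap("wrist","pics/w5.png");q,m=bluequad(c);print(q)
v=[ 0.53767819,-0.26484009 , 0.07738634 ,-0.16775288]
L=np.array([[30,48,0],[30,-48,0],[-118,-48,0],[-118,48,0]])/1e3
print(proj(c,slope(v[3],30).apply(L)+v[:3]))
px=proj(c,slope(v[3],30).apply(L)+v[:3])
px=np.array([q[np.argmin(np.linalg.norm(q-p,axis=1))] for p in px])
v2,f=fit([(c,L,px)],30,v[:3],v[3]);print(v2,f)
bs(v,[-.058,0,.005]);bs(v2,[-.058,0,.005])
E
```

```text
clock: 2.1
position: [0.4394, -0.2547, 0.1348]
ee_rot: [0.024, 0.963, -0.082, 0.257]
contact_force: [0.5, 0.1, -0.2]
width: 0.0851
gripper_force: 0.0
[[308.  87.]
 [301. 255.]
 [201. 255.]
 [190.  88.]]
[[189.87676529  88.74228486]
 [309.46805463  87.92036403]
 [302.15711998 253.23296246]
 [199.74923176 253.13770566]]
[ 0.53674939 -0.2643267   0.0793854  -0.16550423] [-1.24717589  0.6607125   1.43577279  0.55009493  1.35940573 -0.80762639
 -1.79718068 -0.68661094]
mm [-2.1 -7.  94.8] deg [ 0.32 -0.03 -0.02]
mm [-2.  -7.2 92.6] deg [ 0.39 -0.03 -0.14]
```

```bash
python3 -m pendant '[{"dx":-0.001,"dy":-0.003,"dz":0.02,"rx":0.2,"ry":0,"rz":0,"hand":0.085},{"dx":-0.001,"dy":-0.004,"dz":0.02,"rx":0.15,"ry":0,"rz":0,"hand":0.085},{"dx":0,"dy":0,"dz":0.02,"rx":0,"ry":0,"rz":0,"hand":0.085},{"dx":0,"dy":0,"dz":0.015,"rx":0,"ry":0,"rz":0,"hand":0.085},{"dx":0,"dy":0,"dz":0.01,"rx":0,"ry":0,"rz":0,"hand":0.085},{"dx":0,"dy":0,"dz":0.0,"rx":0,"ry":0,"rz":0,"hand":0.085},{"dx":0,"dy":0,"dz":0,"rx":0,"ry":0,"rz":0,"hand":0.085}]'
python3 - <<'E'
from h import *
c=snap("wrist","pics/w6.png")
v=[ 0.53767819,-0.26484009 , 0.07738634 ,-0.16775288];v2=[ 0.53674939,-0.2643267 ,  0.0793854, -0.16550423]
bs(v,[-.058,0,.005]);bs(v2,[-.058,0,.005])
cv2.imwrite('pics/w6b.png',cv2.resize(c['frame'][:,:,::-1],(800,600),interpolation=cv2.INTER_CUBIC))
E
```

```text
clock: 2.73
position: [0.4816, -0.2552, 0.0627]
ee_rot: [0.022, 0.962, -0.081, 0.259]
contact_force: [-0.1, -0.7, -0.8]
width: 0.0847
gripper_force: 0.0
mm [-1.6  0.  11. ] deg [ 0.07 -0.19  0.06]
mm [-1.5 -0.2  8.8] deg [ 0.13 -0.19 -0.05]
```

View pics/w6b.png

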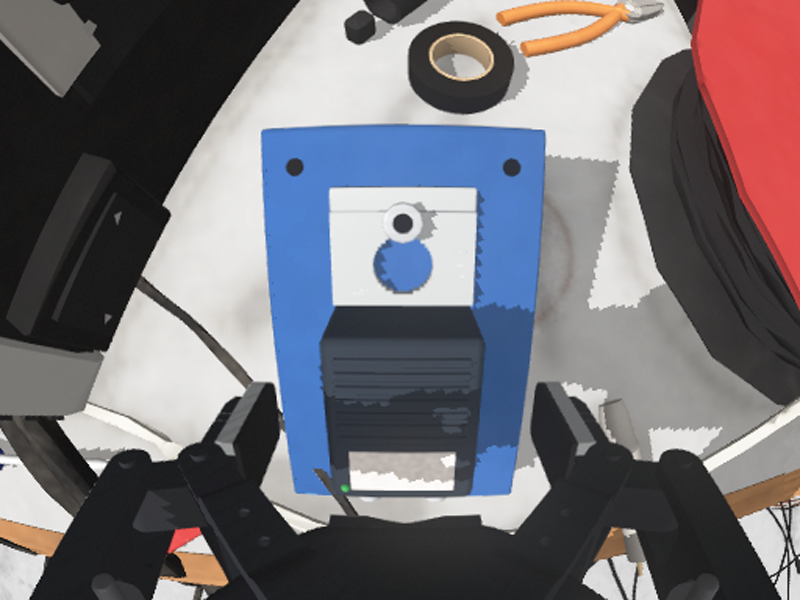

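```bash
python3 -m pendant '[{"dx":-0.001,"dy":0,"dz":0.008,"rx":0.1,"ry":-0.15,"rz":0,"hand":0.085},{"dx":0,"dy":0,"dz":0,"rx":0,"ry":0,"rz":0,"hand":0.04},{"dx":0,"dy":0,"dz":0,"rx":0,"ry":0,"rz":0,"hand":0.04},{"dx":0,"dy":0,"dz":0,"rx":0,"ry":0,"rz":0,"hand":0.04},{"dx":0,"dy":0,"dz":0,"rx":0,"ry":0,"rz":0,"hand":0.04},{"dx":0,"dy":0,"dz":0,"rx":0,"ry":0,"rz":0,"hand":0.04},{"dx":0,"dy":0,"dz":0,"rx":0,"ry":0,"rz":0,"hand":0.04},{"dx":0,"dy":0,"dz":0,"rx":0,"ry":0,"rz":0,"hand":0.04}]' 60
python3 - <<'E'
from h import *
v=[ 0.53767819,-0.26484009 , 0.07738634 ,-0.16775288]
bs(v,[-.058,0,.005]);print(manip.get_state())
E
```

```text
clock: 3.45
position: [0.4843, -0.2555, 0.0558]
ee_rot: [0.022, 0.962, -0.08, 0.258]
contact_force: [-3.9, 0.4, 4.9]
width: 0.047
gripper_force: 61.2
mm [-0.3  0.2  3.4] deg [-0.03 -0.05  0.06]
{'clock': 3.45, 'qpos': array([-0.82149606,  0.26842989,  2.22733501,  0.98152277,  0.37549976,
        0.03628509]), 'qd': array([-4.39780739e-04,  6.61862164e-07, -4.95706749e-04,  8.80564029e-04,
        7.82014553e-04,  9.26274873e-04]), 'effort': array([  0.45261682, -28.98279548, -15.00894606,   1.12398796,
        -0.26527047,   0.05705361]), 'position': array([ 0.48430629, -0.25554978,  0.0557845 ]), 'ee_rot': array([ 0.02162652,  0.96247814, -0.0803111 ,  0.25829876]), 'contact_force': array([-3.87673121,  0.42542579,  4.85011423]), 'moment': array([0.13534644, 0.25584139, 0.11916771]), 'gripper_force': 61.191415786743164, 'width': 0.04696589066093374}
```

```bash
python3 -m pendant '[{"dx":0,"dy":0,"dz":-0.001,"rx":0,"ry":0,"rz":0,"hand":0.04},{"dx":0.003,"dy":0,"dz":0,"rx":0,"ry":0,"rz":0,"hand":0.04},{"dx":0.004,"dy":0,"dz":0,"rx":0,"ry":0,"rz":0,"hand":0.04},{"dx":0.004,"dy":0,"dz":0,"rx":0,"ry":0,"rz":0,"hand":0.04},{"dx":0.004,"dy":0,"dz":0,"rx":0,"ry":0,"rz":0,"hand":0.04},{"dx":0,"dy":0,"dz":0,"rx":0,"ry":0,"rz":0,"hand":0.04},{"dx":0,"dy":0,"dz":0,"rx":0,"ry":0,"rz":0,"hand":0.04}]' 70
python3 - <<'E'
from h import *
v=[ 0.53767819,-0.26484009 , 0.07738634 ,-0.16775288]
bs(v,[-.043,0,.005])
c=snap("wrist","pics/w7.png")["frame"][:,:,::-1]
cv2.imwrite('pics/w7b.png',cv2.resize(c[80:240,150:370],(660,480),interpolation=cv2.INTER_CUBIC))
E
```

```text
clock: 4.03
position: [0.497, -0.2577, 0.0633]
ee_rot: [0.021, 0.963, -0.08, 0.258]
contact_force: [0.2, -0.0, -0.1]
width: 0.047
gripper_force: 72.0
mm [-0.2  0.3  3.5] deg [-0.05  0.01  0.05]
```

View pics/w7b.png

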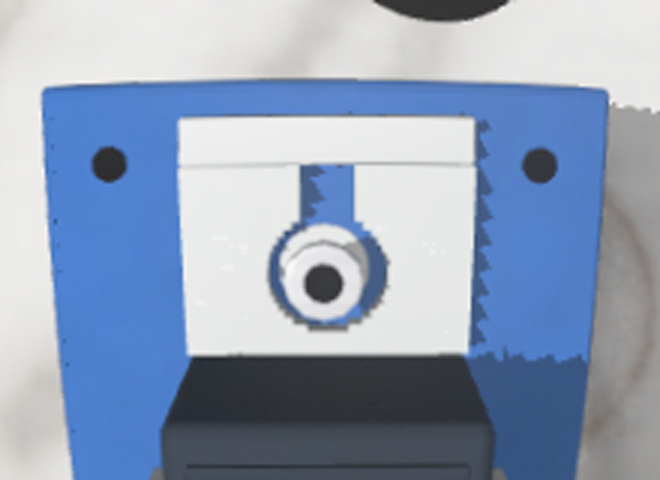

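```bash
python3 -m pendant '[{"dx":0,"dy":0,"dz":-0.005,"rx":0,"ry":0,"rz":0,"hand":0.04},{"dx":0,"dy":0,"dz":-0.01,"rx":0,"ry":0,"rz":0,"hand":0.04},{"dx":0,"dy":0,"dz":-0.02,"rx":0,"ry":0,"rz":0,"hand":0.04},{"dx":0,"dy":0,"dz":-0.025,"rx":0,"ry":0,"rz":0,"hand":0.04},{"dx":0,"dy":0,"dz":-0.025,"rx":0,"ry":0,"rz":0,"hand":0.04},{"dx":0,"dy":0,"dz":-0.025,"rx":0,"ry":0,"rz":0,"hand":0.04},{"dx":0,"dy":0,"dz":-0.02,"rx":0,"ry":0,"rz":0,"hand":0.04},{"dx":0,"dy":0,"dz":0,"rx":0,"ry":0,"rz":0,"hand":0.04}]' 70
python3 - <<'E'
from h import *
a=load("pics/sc1.npy");b=load("pics/sd1.npy")
s=manip.get_state();print(s["contact_force"],s["moment"],s["qpos"])
c=snap("wrist","pics/w8.png")
f=c["frame"][:,:,::-1]
A=cv2.resize(f[60:240,150:370],(400,300),interpolation=cv2.INTER_CUBIC)
B=cv2.resize(b["frame"][160:295,130:310,::-1],(400,300),interpolation=cv2.INTER_CUBIC)
C=cv2.resize(f,(400,300))
D=cv2.resize(a["frame"][185:275,155:275,::-1],(400,300),interpolation=cv2.INTER_CUBIC)
cv2.imwrite('pics/w8b.png',np.vstack([np.hstack([A,B]),np.hstack([C,D])]))
E
```

```text
clock: 4.75
position: [0.4322, -0.2477, 0.1791]
ee_rot: [0.024, 0.962, -0.08, 0.259]
contact_force: [0.7, 0.1, -1.9]
width: 0.0469
gripper_force: 72.3
[ 0.69756369  0.134015   -1.87263175] [ 0.13401289  0.32242187 -0.01637437] [-0.92013074 -0.00400829  2.12722067  0.56224129  0.69510434  0.43874697]
```

View pics/w8b.png

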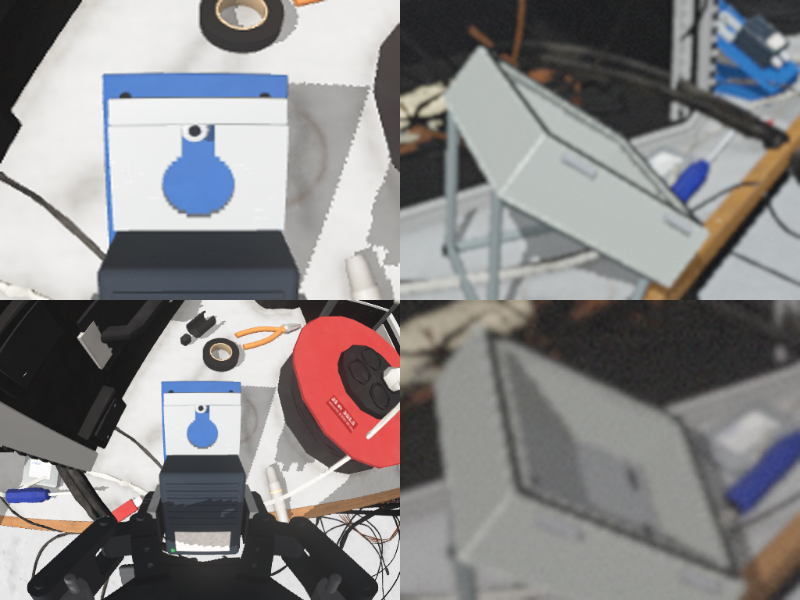

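Run:
```python
from h import *
a=load("pics/sc1.npy");b=load("pics/sd1.npy")
L=np.array([[44,-84,55],[44,84,55],[-119,84,55],[-119,-84,55]])/1e3
px=np.array([[182,195.5],[191,242],[255.5,266],[242,221]])
for o in([(a,L,px),(b,L[:3],np.array([[170.5,182.5],[196.6,219.9],[262,257.7]]))],):
    for y0 in(0,.5):
        v,f=fit(o,40,[.5,.3,.15],y0);print(v,f.round(1))
# slot seen in scene crop at (632,180)/(330)->
Rb=slope(v[3],40);print(proj(a,v[:3]),"seen",155+232*.3,185+180*.3)
c=load("pics/w8.npy")
hsv=cv2.cvtColor(c["frame"],cv2.COLOR_RGB2HSV);m=cv2.inRange(hsv,(100,100,60),(122,255,255))
m[:130]=0
T=manip.get_state();q=Q(T["ee_rot"]);p=T["position"]
ys,xs=np.nonzero(m[145:195,235:285]);ys+=145;xs+=235
(cx,cy),r=cv2.minEnclosingCircle(np.c_[xs,ys].astype(np.float32)[ys>158]);print(cx,cy,r,xs[ys>158].min(),xs.max(),ys.max())
for z in(.0065,.0085):
    X=np.array([[.0427,0,z-.004],[.0527,0,z-.004],[.0327,0,z-.004],[.0427,.01,z-.004],[.0427,-.01,z-.004],[.0327,0,z],[.0287,0,z-.034],[.0687,-.024,z-.004],[.0687,.024,z-.004]])
    print(proj(c,q.apply(X)+p).round(1).tolist())
```

```text
[0.54683678 0.27074966 0.13016951 0.78531313] [ 0.8  0.7 -0.2 -0.1 -4.3  0.4 -5.7  0.2  2.   1.1  1.1 -1.5 -0.7 -0.8]
[0.54683678 0.27074965 0.13016951 0.78531294] [ 0.8  0.7 -0.2 -0.1 -4.3  0.4 -5.7  0.2  2.   1.1  1.1 -1.5 -0.7 -0.8]
[[189.53783302 241.16346455]] seen 224.6 239.0
258.72369384765625 170.0 19.379901885986328 240 278 187
[[257.2, 170.5], [257.2, 150.9], [257.2, 189.4], [277.1, 170.5], [237.4, 170.5], [257.3, 187.1], [257.0, 220.0], [208.2, 119.3], [306.3, 119.3]]
[[257.2, 169.5], [257.2, 150.2], [257.2, 188.2], [276.8, 169.5], [237.6, 169.5], [257.3, 186.0], [257.0, 218.1], [208.9, 119.0], [305.7, 119.0]]
```

```bash
cat >> h.py <<'E'
def leg(p0,R0,p1,R1,n):
    w=(R0.inv()*R1).as_rotvec()/n
    S=sum(R.from_rotvec(w*i).as_matrix() for i in range(n))
    d=np.linalg.solve(S,R0.inv().apply(np.array(p1)-p0))
    print(n,"rows mm",(d*1e3).round(1),"deg",np.degrees(w).round(2));return p1,R1
def here(): s=manip.get_state();return np.array(s["position"]),Q(s["ee_rot"])
def rt(yaw,deg): return slope(yaw,deg)*R.from_euler("x",np.pi)
E
python3 - <<'E'
from h import *
p,r=here()
p,r=leg(p,r,[.30,-.20,.36],rt(-.17,30),7)
p,r=leg(p,r,[.33,.06,.37],rt(.35,38),11)
E
```

```text
7 rows mm [ -4.   -3.5 -32.5] deg [ 0.01 -0.02  0.03]
11 rows mm [  4.  -23.7   1.8] deg [ 1.52  0.71 -2.25]
```

```bash
python3 -m pendant '[{"dx":-0.004,"dy":-0.0035,"dz":-0.0325,"rx":0,"ry":0,"rz":0,"hand":0.04},{"dx":-0.004,"dy":-0.0035,"dz":-0.0325,"rx":0,"ry":0,"rz":0,"hand":0.04},{"dx":-0.004,"dy":-0.0035,"dz":-0.0325,"rx":0,"ry":0,"rz":0,"hand":0.04},{"dx":-0.004,"dy":-0.0035,"dz":-0.0325,"rx":0,"ry":0,"rz":0,"hand":0.04},{"dx":-0.004,"dy":-0.0035,"dz":-0.0325,"rx":0,"ry":0,"rz":0,"hand":0.04},{"dx":-0.004,"dy":-0.0035,"dz":-0.0325,"rx":0,"ry":0,"rz":0,"hand":0.04},{"dx":-0.004,"dy":-0.0035,"dz":-0.0325,"rx":0,"ry":0,"rz":0,"hand":0.04}]'
python3 -m pendant '[{"dx":0.004,"dy":-0.0237,"dz":0.002,"rx":1.52,"ry":0.71,"rz":-2.25,"hand":0.04},{"dx":0.004,"dy":-0.0237,"dz":0.002,"rx":1.52,"ry":0.71,"rz":-2.25,"hand":0.04},{"dx":0.004,"dy":-0.0237,"dz":0.002,"rx":1.52,"ry":0.71,"rz":-2.25,"hand":0.04},{"dx":0.004,"dy":-0.0237,"dz":0.002,"rx":1.52,"ry":0.71,"rz":-2.25,"hand":0.04},{"dx":0.004,"dy":-0.0237,"dz":0.002,"rx":1.52,"ry":0.71,"rz":-2.25,"hand":0.04},{"dx":0.004,"dy":-0.0237,"dz":0.002,"rx":1.52,"ry":0.71,"rz":-2.25,"hand":0.04},{"dx":0.004,"dy":-0.0237,"dz":0.002,"rx":1.52,"ry":0.71,"rz":-2.25,"hand":0.04},{"dx":0.004,"dy":-0.0237,"dz":0.002,"rx":1.52,"ry":0.71,"rz":-2.25,"hand":0.04},{"dx":0.004,"dy":-0.0237,"dz":0.002,"rx":1.52,"ry":0.71,"rz":-2.25,"hand":0.04},{"dx":0.004,"dy":-0.0237,"dz":0.002,"rx":1.52,"ry":0.71,"rz":-2.25,"hand":0.04},{"dx":0.004,"dy":-0.0237,"dz":0.002,"rx":1.52,"ry":0.71,"rz":-2.25,"hand":0.04},{"dx":0,"dy":0,"dz":0,"rx":0,"ry":0,"rz":0,"hand":0.04}]'
python3 - <<'E'
from h import *
c=snap("wrist","pics/w9.png");print(c["P"])
cv2.imwrite('pics/w9b.png',cv2.resize(c['frame'][:,:,::-1],(800,600),interpolation=cv2.INTER_CUBIC))
E
```

```text
clock: 5.38
position: [0.2999, -0.1987, 0.3584]
ee_rot: [0.02, 0.963, -0.08, 0.257]
contact_force: [-1.0, -1.4, -1.4]
width: 0.0471
gripper_force: 73.1
clock: 6.38
position: [0.3292, 0.0644, 0.3648]
ee_rot: [-0.061, 0.93, 0.169, 0.319]
contact_force: [-0.6, 0.5, -2.4]
width: 0.0472
gripper_force: 73.4
[0.30596336 0.05439983 0.52446561]
```

View pics/w9b.png

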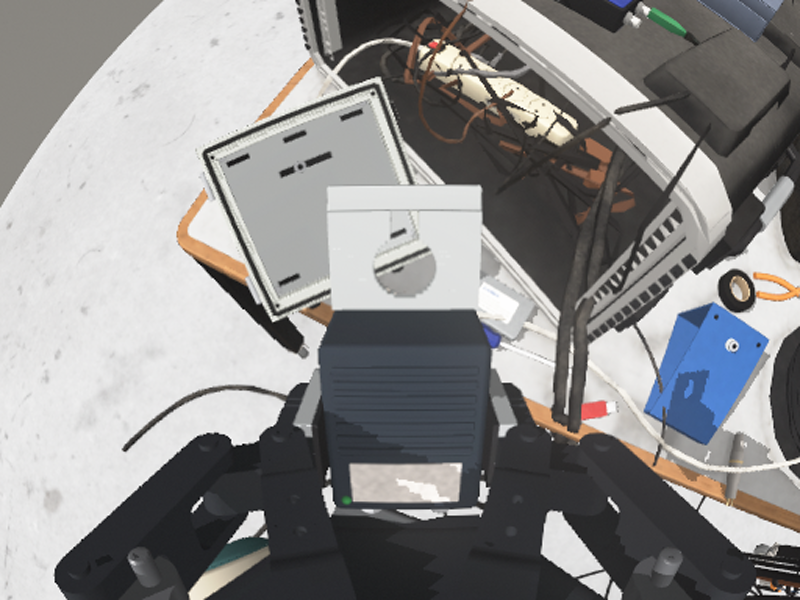

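Run:
```python
from h import *
c=load("pics/w9.npy")
g=cv2.cvtColor(c["frame"],cv2.COLOR_RGB2GRAY)
m=(g<70).astype(np.uint8);n,lab,st,ce=cv2.connectedComponentsWithStats(m)
for i in range(1,n):
    x,y,w,h,a=st[i]
    if 120<x<290 and 45<y<205 and 8<a<2000: print(st[i],(ce[i]).round(1))
sub=np.array([[197,153],[380,78],[275,320]])*.64
L=np.array([[59,97,55],[59,-97,55],[-134,97,55],[0,0,0]])/1e3
px=np.vstack([sub,[[306.5*.64,163.5*.64]]])
v,f=fit([(c,L,px)],40,[.55,.27,.13],.6);print(v,f.round(1))
Rb=slope(v[3],40)
print("gasket/opening",(proj(c,Rb.apply(np.array([[40,80,55],[40,-80,55],[-115,80,55],[-115,-80,55],[0,12,0],[0,-12,0],[0,25,0],[0,-25,0]])/1e3)+v[:3])/.64).round(1).tolist())
```

```text
[130  54 134 148 637] [183.8 113.2]
[218  70  14   7  35] [224.2  73.1]
[182  84  14   7  38] [188.2  86.9]
[145  99  15   8  39] [151.9 102.1]
[196  98  16   9  56] [203.1 101.6]
[179 107   9   6  31] [183.4 109.5]
[251 147   8   4  12] [254.4 148.7]
[124 165  70  61 764] [164.8 198.5]
[179 176  12   7  32] [184.3 178.8]
[199 194   6   4  11] [201.3 195.5]
[0.55264498 0.26571736 0.11274658 0.80782186] [ 0.6 -1.7 -0.6 -0.1  0.1  0.6 -0.1  0.7]
gasket/opening [[220.6, 160.5], [370.1, 100.1], [282.1, 298.7], [420.4, 237.8], [296.3, 168.8], [316.3, 160.5], [285.4, 173.4], [327.1, 156.2]]
```

```bash
cat >> h.py <<'E'
V9=np.array([0.55264498,0.26571736,0.11274658,0.80782186])
H=np.array([.0427,.0008,.0075]) # wide hole in tool
def hung(v,loc,Hh=H): # TCP for wide hole at loc in box frame
    Rt=rt(v[3],40);return v[:3]+slope(v[3],40).apply(loc)-Rt.apply(Hh),Rt
E
python3 - <<'E'
from h import *
c=load("pics/w9.npy");v=V9
for y in(0,4,8,12): print(y,proj(c,slope(v[3],40).apply([0,y/1e3,.0107])+v[:3]))
p,r=here();P,r1=hung(v,[0,.005,.1]);print(P);leg(p,r,P,r1,8)
E
```

```text
0 [[196.45463666 105.4172113 ]]
4 [[194.27672869 106.32150961]]
8 [[192.09854228 107.23049681]]
12 [[189.92034817 108.14407369]]
[0.47809471 0.19613916 0.16764933]
8 rows mm [ 3.8 -4.4 34.8] deg [ 2.    0.25 -2.52]
```

```bash
python3 -m pendant '[{"dx":0.0038,"dy":-0.0044,"dz":0.034,"rx":2,"ry":0.25,"rz":-2.52,"hand":0.04},{"dx":0.0038,"dy":-0.0044,"dz":0.034,"rx":2,"ry":0.25,"rz":-2.52,"hand":0.04},{"dx":0.0038,"dy":-0.0044,"dz":0.034,"rx":2,"ry":0.25,"rz":-2.52,"hand":0.04},{"dx":0.0038,"dy":-0.0044,"dz":0.034,"rx":2,"ry":0.25,"rz":-2.52,"hand":0.04},{"dx":0.0038,"dy":-0.0044,"dz":0.034,"rx":2,"ry":0.25,"rz":-2.52,"hand":0.04},{"dx":0.0038,"dy":-0.0044,"dz":0.034,"rx":2,"ry":0.25,"rz":-2.52,"hand":0.04},{"dx":0.0038,"dy":-0.0044,"dz":0.034,"rx":2,"ry":0.25,"rz":-2.52,"hand":0.04},{"dx":0.0038,"dy":-0.0044,"dz":0.03,"rx":2,"ry":0.25,"rz":-2.52,"hand":0.04},{"dx":0,"dy":0,"dz":0,"rx":0,"ry":0,"rz":0,"hand":0.04}]'
python3 - <<'E'
from h import *
print(manip.get_state()["qpos"])
c=snap("wrist","pics/w10.png");v=V9
p,r=here();P,r1=hung(v,[0,.008,.1]);leg(p,r,P,r1,1)
Rb=slope(v[3],40)
X=np.array([[40,80,55],[40,-80,55],[59,97,55],[59,-97,55],[-134,97,55],[-134,-97,55],[0,31,0],[0,-31,0],[0,8,10.7]])/1e3
print(proj(c,Rb.apply(X)+v[:3]).round(1).tolist())
g=cv2.cvtColor(c["frame"],cv2.COLOR_RGB2GRAY)
n,lab,st,ce=cv2.connectedComponentsWithStats((g<70).astype(np.uint8))
for i in range(1,n):
    if st[i][1]<240 and st[i][4]>15: print(st[i],ce[i].round(1))
cv2.imwrite('pics/w10b.png',cv2.resize(c['frame'][:,:,::-1],(800,600),interpolation=cv2.INTER_CUBIC))
E
```

```text
clock: 7.18
position: [0.4755, 0.1899, 0.171]
ee_rot: [-0.135, 0.866, 0.367, 0.311]
contact_force: [0.2, -1.0, -2.4]
width: 0.0472
gripper_force: 73.3
[-0.15256546  0.03417243  2.22513104  0.96318     0.69044811 -0.09459064]
1 rows mm [ 2.  -5.3  8.5] deg [ 0.04  0.33 -0.34]
[[147.3, 90.8], [378.0, 90.4], [124.7, 66.8], [399.9, 66.5], [154.6, 298.0], [370.9, 296.5], [226.5, 134.1], [298.3, 133.9], [252.9, 135.5]]
[312   0   3   7  16] [312.9   3.1]
[   35     0   477   384 77407] [337.8 243.8]
[311   9   4   7  18] [312.1  12.3]
[ 330   37   75   26 1196] [367.7  49. ]
[424  73  17  23  84] [433.1  87.6]
[132  79   6   6  25] [134.4  81.7]
[384  80   6   6  25] [386.1  82.5]
[166  91  30   8 188] [180.6  95. ]
[245  90  31   7 198] [260.6  92.7]
[326  92  30   8 174] [340.1  95.4]
[487 115  25  47 520] [503.8 135.2]
[260 135   8   3  20] [263.8 136.2]
[456 147   9  10  25] [459.6 150.4]
[502 187  10  11  18] [506.9 191.8]
[ 65 238  46  13 120] [ 86.7 243.7]
```

View pics/w10b.png

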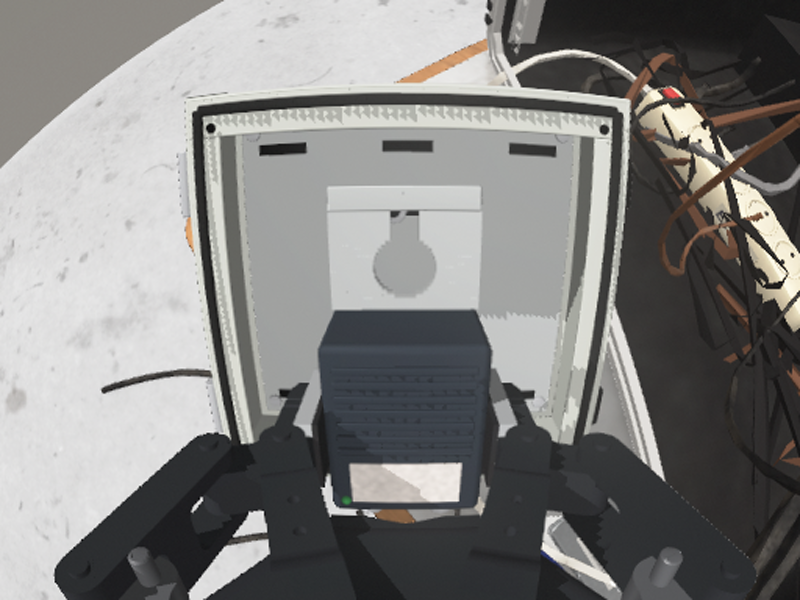

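Run:
```python
from h import *
A=load("pics/w9.npy");B=load("pics/w10.npy")
out=np.array([[59,97,55],[59,-97,55],[-134,97,55]])/1e3
oA=np.array([[197,153],[380,78],[275,320]])*.64;oB=np.array([[185,97],[629,99]])*.64
hA=np.array([[151.9,102.1],[188.2,86.9],[224.2,73.1]]);hB=np.array([[180.6,95],[260.6,92.7],[340.1,95.4]])
sA=np.array([[179,112.0],[212,98.]])
def f(u,full=False):
    v,hx,hs,sl,zl=u[:4],u[4],u[5],u[6],u[7]
    Rb=slope(v[3],40);P=lambda c,X:proj(c,Rb.apply(X)+v[:3])
    h=np.array([[hx,hs,0],[hx,0,0],[hx,-hs,0]]);s=np.array([[0,sl,0],[0,-sl,0]]);o=out.copy();o[:,2]=zl
    r=[P(A,o)-oA,P(B,o[:2])-oB,P(A,h)-hA,P(B,h)-hB,.5*(P(A,s)-sA),np.array([[0,(zl-.053)*500]])]
    return r if full else np.concatenate([a.ravel() for a in r])
r=least_squares(f,[*V9,.035,.06,.03,.055]);print(r.x.round(4))
for a in f(r.x,True):print(a.round(1).tolist())
for i in range(3):print(tri([(A,hA[i]),(B,hB[i])]).round(4))
v=r.x[:4];print("head y:",[(y,proj(A,slope(v[3],40).apply([0,y/1e3,.0107])+v[:3]).round(1).tolist()) for y in(4,8,12)])
print(proj(B,slope(v[3],40).apply([[0,.008,.0107],[0,.031,0],[0,-.031,0]])+v[:3]))
g=cv2.cvtColor(A["frame"],cv2.COLOR_RGB2GRAY);print(g[102:114,178:214])
g=cv2.cvtColor(B["frame"],cv2.COLOR_RGB2GRAY);print(g[130:146:1,246:272])
```

```text
[0.5486 0.2635 0.1206 0.8054 0.0335 0.0664 0.0305 0.0529]
[[-1.4, -2.5], [-0.7, -1.5], [-1.3, 1.3]]
[[0.5, 1.7], [0.0, 0.1]]
[[-0.0, 0.2], [-0.1, -0.1], [0.1, -0.3]]
[[0.4, 0.3], [0.2, 0.1], [0.3, -0.4]]
[[-0.2, -0.1], [-0.1, 0.1]]
[[0.0, -0.0]]
[0.5177 0.3267 0.1442]
[0.5659 0.2817 0.1428]
[0.6131 0.2357 0.1429]
head y: [(4, [[193.4, 105.8]]), (8, [[191.2, 106.7]]), (12, [[189.0, 107.6]])]
[[250.87307842 134.86826167]
 [223.69242531 133.46783983]
 [298.00825564 133.32636873]]
[[174 173 174 173 174 173 173 174 174 174 174 174 171 172 171 170 164 151
  115  85  57  43  42  43  44  44  43  46  53  81 132 169 172 173 173 174]
 [173 175 173 174 173 173 173 173 173 173 174 174 146 163 162 161 137  76
   42  42  43  42  44  43  42  43  59 109 146 171 174 173 174 174 174 174]
 [173 174 173 173 173 173 174 174 174 174 170 172 171 151 149 165 160 104
   43  42  42  43  44  46  98 115 170 172 174 174 174 174 174 174 174 174]
 [174 173 173 174 174 173 174 174 174 160 155 167 148  76  77 121 159 130
   58  41  41  43  99 169 172 174 174 174 174 174 174 174 174 174 173 173]
 [173 173 173 173 174 
[... 2215 characters left out ...]
65 165 165
  165 165 165 153 187 206 207 206]
 [204 204 204 176 145 161 161 161 162 162 160 152 157 165 165 165 165 164
  165 164 165 154 187 206 206 206]
 [204 204 204 184 156 160 160 160 160 157 151 156 164 165 165 165 165 165
  165 165 165 154 187 205 206 207]
 [204 204 204 180 147 154 150 153 159 153 157 164 164 165 165 165 165 165
  165 165 165 154 187 206 206 206]
 [204 204 204 185 161 158 157 164 164 165 165 164 165 164 165 165 164 165
  165 165 165 154 186 206 206 206]
 [204 203 204 184 161 165 165 165 165 165 165 165 165 165 164 165 165 165
  164 165 164 154 185 205 206 206]
 [204 204 204 185 160 165 165 165 165 165 165 165 165 165 164 165 165 165
  165 165 165 154 185 205 206 205]]
```

```bash
cat >> h.py <<'E'
VB=np.array([0.5486,0.2635,0.1206,0.8054])
def whole(v=VB): # wide hole pos in box frame now
    p,r=here();return (slope(v[3],40).inv().apply(p+r.apply(H)-v[:3])*1e3).round(1),np.degrees((slope(v[3],40).inv()*r*R.from_euler("x",-np.pi)).as_rotvec()).round(2)
E
python3 - <<'E'
from h import *
print(whole())
p,r=here();P,r1=hung(VB,[0,.0077,.095]);p,r=leg(p,r,P,r1,3);P,r1=hung(VB,[0,.0077,.022]);leg(p,r,P,r1,6)
E
```

```text
(array([-3.7,  0.9, 99.4]), array([ 0.05,  0.33, -0.23]))
3 rows mm [ 1.2 -2.2  1.5] deg [-0.02  0.11 -0.08]
6 rows mm [-0.  -0.  12.2] deg [0. 0. 0.]
```

```bash
python3 -m pendant '[{"dx":0.0012,"dy":-0.0022,"dz":0.0015,"rx":0,"ry":0.11,"rz":-0.08,"hand":0.04},{"dx":0.0012,"dy":-0.0022,"dz":0.0015,"rx":0,"ry":0.11,"rz":-0.08,"hand":0.04},{"dx":0.0012,"dy":-0.0022,"dz":0.0015,"rx":0,"ry":0.11,"rz":-0.08,"hand":0.04},{"dx":0,"dy":0,"dz":0.012,"rx":0,"ry":0,"rz":0,"hand":0.04},{"dx":0,"dy":0,"dz":0.012,"rx":0,"ry":0,"rz":0,"hand":0.04},{"dx":0,"dy":0,"dz":0.012,"rx":0,"ry":0,"rz":0,"hand":0.04},{"dx":0,"dy":0,"dz":0.012,"rx":0,"ry":0,"rz":0,"hand":0.04},{"dx":0,"dy":0,"dz":0.012,"rx":0,"ry":0,"rz":0,"hand":0.04},{"dx":0,"dy":0,"dz":0,"rx":0,"ry":0,"rz":0,"hand":0.04}]'
python3 - <<'E'
from h import *
print(whole(),manip.get_state()["contact_force"])
c=snap("wrist","pics/w11.png");v=VB
g=cv2.cvtColor(c["frame"],cv2.COLOR_RGB2GRAY)
print(g[130:194:1,236:282:2].tolist().__str__().replace("], [","\n"))
Rb=slope(v[3],40);print(proj(c,Rb.apply(np.array([[0,.0077,.0107],[0,.031,0],[0,-.031,0]]))+v[:3]))
n,lab,st,ce=cv2.connectedComponentsWithStats((g<70).astype(np.uint8))
for i in range(1,n):
    if st[i][1]<240 and st[i][4]>15: print(st[i],ce[i].round(1))
E
```

```text
clock: 7.98
position: [0.5011, 0.2263, 0.1303]
ee_rot: [-0.132, 0.863, 0.369, 0.318]
contact_force: [-0.0, 0.8, -0.7]
width: 0.0472
gripper_force: 73.5
(array([ 3.3,  7.8, 38.6]), array([-0.27, -0.35,  0.26])) [-0.02973297  0.76529442 -0.70834123]
[[169, 177, 205, 205, 205, 198, 207, 206, 202, 189, 206, 207, 183, 193, 207, 201, 171, 197, 208, 178, 171, 203, 196
169, 172, 205, 206, 205, 205, 205, 206, 206, 201, 205, 205, 201, 203, 206, 207, 198, 197, 207, 199, 177, 201, 207
169, 169, 205, 205, 205, 204, 205, 205, 205, 205, 205, 205, 206, 205, 205, 206, 205, 203, 206, 207, 200, 201, 207
190, 168, 203, 204, 204, 205, 203, 204, 203, 203, 203, 203, 203, 202, 200, 200, 201, 201, 200, 200, 201, 199, 201
165, 153, 164, 163, 162, 160, 159, 159, 157, 156, 155, 157, 156, 158, 158, 158, 150, 147, 147, 147, 147, 148, 149
192, 185, 193, 194, 194, 196, 196, 156, 166, 165, 165, 164, 165, 165, 165, 165, 187, 203, 202, 202, 200, 200, 198
206, 206, 207, 207, 206, 208, 208, 157, 167, 167, 166, 166, 167, 166, 166, 166, 191, 210, 210, 210, 210, 210, 210
208, 208, 208, 207, 208, 208, 209, 157, 166, 167, 16
[... 6280 characters left out ...]
4, 204, 205, 204, 204, 204, 203, 204, 203, 204, 205, 204, 205, 204, 205, 205, 205, 205, 205]]
[[259.95974289 160.96552505]
 [223.71538296 157.50939681]
 [319.06051716 158.20419767]]
[ 333    0  179  114 9541] [447.8  34.8]
[321   7   5   7  24] [322.8  10.4]
[ 344   39   81   27 1184] [384.7  51. ]
[   35    60   477   324 61412] [307.3 283.4]
[98 88  8  8 51] [101.6  91.5]
[440  95   7   8  42] [442.7  98.8]
[496 101  16  27 238] [506.1 114.3]
[149 102  39  11 322] [167.5 107. ]
[252 102  41   9 331] [272.2 105.5]
[356 106  36  11 293] [373.5 110.6]
[460 115   7   4  16] [462.4 116.1]
[308 153  10  11  99] [312.4 158.2]
[242 155   8   8  41] [246.5 159.4]
[256 157  10   9  64] [260.5 161. ]
```

Run:
```python
from h import *
p,r=here();print(whole());P,r1=hung(VB,[0,.0074,.018]);leg(p,r,P,r1,4)
```

```text
(array([ 3.4,  7.9, 39.1]), array([-0.26, -0.36,  0.27]))
4 rows mm [-0.9  0.1  5.2] deg [ 0.06 -0.09  0.07]
```

```bash
python3 -m pendant '[{"dx":-0.0009,"dy":0.0001,"dz":0.005,"rx":0.06,"ry":-0.09,"rz":0.07,"hand":0.04},{"dx":-0.0009,"dy":0.0001,"dz":0.005,"rx":0.06,"ry":-0.09,"rz":0.07,"hand":0.04},{"dx":-0.0009,"dy":0.0001,"dz":0.005,"rx":0.06,"ry":-0.09,"rz":0.07,"hand":0.04},{"dx":-0.0009,"dy":0.0001,"dz":0.005,"rx":0.06,"ry":-0.09,"rz":0.07,"hand":0.04},{"dx":0,"dy":0,"dz":0,"rx":0,"ry":0,"rz":0,"hand":0.04},{"dx":0,"dy":0,"dz":0,"rx":0,"ry":0,"rz":0,"hand":0.04}]'
cat > look.py <<'E'
from h import *
import sys
s=manip.get_state();print(whole(),"F",(slope(VB[3],40).inv().apply(s["contact_force"])).round(1))
c=snap("wrist",sys.argv[1])
g=cv2.cvtColor(c["frame"],cv2.COLOR_RGB2GRAY)
n,lab,st,ce=cv2.connectedComponentsWithStats((g[100:240]<75).astype(np.uint8))
for i in range(1,n):
    if 225<ce[i][0]<290 and st[i][4]>15 and ce[i][1]<110: print("dark",st[i]+[0,100,0,0,0],(ce[i]+[0,100]).round(1))
p,r=here();Rb=slope(VB[3],40)
print("head pred",proj(c,Rb.apply([0,.0074,.0107])+VB[:3]).round(1))
X=np.array([[0,0,-.004],[.01,0,-.004],[-.01,0,-.004],[0,.01,-.004],[0,-.01,-.004]])+H
print("hole top pred",proj(c,r.apply(X)+p).round(1).tolist())
E
python3 look.py pics/w12.png
python3 - <<'E'
from h import *
p,r=here();P,r1=hung(VB,[0,.0074,.018]);leg(p,r,P,r1,1)
g=cv2.cvtColor(load("pics/w12.npy")["frame"],cv2.COLOR_RGB2GRAY)
for y in(160,165,170,175): print(y,g[y,232:288].tolist())
print(g[130:200,259].tolist())
E
```

```text
clock: 8.53
position: [0.5083, 0.2333, 0.1123]
ee_rot: [-0.134, 0.865, 0.368, 0.314]
contact_force: [-0.2, 1.3, -3.0]
width: 0.047
gripper_force: 73.5
(array([-0.7,  7.3, 18. ]), array([ 0.05,  0.06, -0.04])) F [-1.3  1.  -2.8]
dark [250 100  47   5 234] [273. 102.]
dark [241 157   7   7  33] [244.9 160.6]
dark [255 157  11  11  95] [259.9 161.8]
head pred [[260.  161.6]]
hole top pred [[260.5, 167.9], [260.5, 148.2], [260.4, 186.9], [280.4, 167.9], [240.5, 167.9]]
1 rows mm [ 0.6 -0.2  0.2] deg [-0.04  0.05 -0.03]
160 [165, 164, 164, 164, 164, 164, 164, 164, 164, 154, 110, 48, 44, 44, 45, 47, 99, 143, 158, 161, 161, 162, 123, 53, 47, 47, 47, 47, 46, 46, 47, 47, 48, 69, 139, 168, 168, 168, 165, 145, 93, 49, 49, 91, 148, 166, 166, 166, 167, 166, 167, 166, 166, 168, 167, 167]
165 [164, 163, 164, 164, 165, 164, 164, 152, 148, 161, 161, 160, 160, 160, 161, 161, 152, 146, 155, 161, 162, 163, 149, 105, 53, 46, 46, 46, 47, 48, 47, 46, 66, 125, 159, 166, 166, 165, 159, 146, 143, 145, 145, 146, 145, 144, 157, 166, 166, 167, 166, 166, 166, 166, 166, 167]
170 [163, 163, 163, 162, 163, 164, 148,
[... 168 characters left out ...]
1, 160, 160, 160, 160, 160, 140, 151, 165, 166, 166, 166, 166, 166, 167, 167]
175 [163, 163, 163, 162, 163, 163, 162, 136, 134, 160, 161, 160, 160, 160, 160, 160, 160, 160, 159, 160, 160, 160, 160, 160, 160, 160, 160, 161, 160, 161, 160, 159, 160, 161, 160, 160, 160, 160, 160, 160, 159, 160, 160, 160, 160, 143, 136, 155, 164, 165, 166, 165, 166, 166, 165, 165]
[166, 166, 166, 165, 145, 160, 160, 161, 161, 161, 160, 161, 161, 160, 161, 157, 147, 167, 161, 137, 125, 161, 166, 165, 162, 156, 118, 47, 47, 48, 47, 47, 48, 46, 47, 46, 45, 68, 128, 156, 158, 156, 150, 155, 160, 161, 160, 160, 160, 160, 160, 160, 160, 159, 159, 159, 160, 159, 129, 99, 130, 156, 163, 162, 162, 161, 162, 153, 107, 60]
```

```bash
cat > rel.py <<'E'
from h import *
def tool(uv,z,f="pics/w12.npy"):
    c=dict(load(f));M=np.array(c["mount"]);c["P"]=M[:3,3];c["R"]=M[:3,:3]
    return (onplane(c,uv,np.array([0,0,z]),np.array([0,0,1.]))*1e3).round(2)
if __name__=="__main__":
    for z in(.0135,.0148,.016): print("head",tool((259.9,161.8),z))
    for z in(.0025,.0035): print("hole L/R/bot",tool((238,169),z),tool((278.5,169),z),tool((258.3,188.5),z))
    print("w7 head@stand", )
E
python3 rel.py
python3 - <<'E'
from rel import *
c=load("pics/w7.npy");g=cv2.cvtColor(c["frame"],cv2.COLOR_RGB2GRAY)
n,lab,st,ce=cv2.connectedComponentsWithStats((g[100:240]<75).astype(np.uint8))
for i in range(1,n):
    if 225<ce[i][0]<290 and st[i][4]>15: print("dark",st[i],(ce[i]+[0,100]).round(1))
print(g[150:200,258].tolist());
E
```

```text
head [43.64  0.63 13.5 ]
head [43.35  0.63 14.8 ]
head [43.09  0.64 16.  ]
hole L/R/bot [ 42.42 -10.36   2.5 ] [42.43  9.87  2.5 ] [32.2  -0.21  2.5 ]
hole L/R/bot [ 42.17 -10.43   3.5 ] [42.18  9.94  3.5 ] [31.88 -0.22  3.5 ]
w7 head@stand
dark [252  69  12  11 107] [257.4 174. ]
dark [ 204   99  112   41 2840] [260.  213.1]
dark [212 133  95   7 255] [263.3 235.3]
[129, 129, 128, 129, 170, 221, 233, 232, 233, 220, 170, 187, 228, 231, 230, 228, 228, 201, 124, 61, 61, 61, 59, 60, 60, 59, 59, 59, 59, 58, 78, 186, 225, 226, 226, 222, 186, 136, 116, 111, 176, 223, 231, 231, 231, 231, 231, 211, 133, 55]
```

```bash
python3 -m pendant '[{"dx":0.0008,"dy":0.0008,"dz":0.002,"rx":0,"ry":0.05,"rz":0,"hand":0.04},{"dx":0,"dy":0,"dz":0.003,"rx":0,"ry":0,"rz":0,"hand":0.04},{"dx":0,"dy":0,"dz":0.003,"rx":0,"ry":0,"rz":0,"hand":0.04},{"dx":0,"dy":0,"dz":0.003,"rx":0,"ry":0,"rz":0,"hand":0.04},{"dx":0,"dy":0,"dz":0.002,"rx":0,"ry":0,"rz":0,"hand":0.04},{"dx":0,"dy":0,"dz":0.002,"rx":0,"ry":0,"rz":0,"hand":0.04},{"dx":0,"dy":0,"dz":0,"rx":0,"ry":0,"rz":0,"hand":0.04},{"dx":0,"dy":0,"dz":0,"rx":0,"ry":0,"rz":0,"hand":0.04}]'
python3 look.py pics/w13.png
```

```text
clock: 9.25
position: [0.516, 0.2401, 0.1015]
ee_rot: [-0.134, 0.865, 0.368, 0.315]
contact_force: [0.0, 0.8, -2.1]
width: 0.0469
gripper_force: 73.5
(array([0.2, 6.5, 3.2]), array([ 0.04, -0.01, -0.02])) F [-0.9  0.5 -1.9]
dark [247 100  52   8 375] [273.1 103.1]
dark [240 159   7  13  59] [242.7 165.7]
dark [271 159   8  13  66] [274.5 166. ]
dark [253 165  12  12 116] [258.4 170.4]
head pred [[258.5 170.1]]
hole top pred [[260.4, 167.8], [260.4, 148.2], [260.3, 186.9], [280.3, 167.9], [240.5, 167.9]]
```

```bash
python3 -m pendant '[{"dx":0,"dy":0,"dz":0.001,"rx":0,"ry":0,"rz":0,"hand":0.04},{"dx":0,"dy":0,"dz":0.0005,"rx":0,"ry":0,"rz":0,"hand":0.04},{"dx":0,"dy":0,"dz":0,"rx":0,"ry":0,"rz":0,"hand":0.04},{"dx":0,"dy":0,"dz":0,"rx":0,"ry":0,"rz":0,"hand":0.04}]'
python3 look.py pics/w14.png
python3 -m pendant '[{"dx":0,"dy":0,"dz":0.0007,"rx":0,"ry":0,"rz":0,"hand":0.04},{"dx":0,"dy":0,"dz":0,"rx":0,"ry":0,"rz":0,"hand":0.04},{"dx":0,"dy":0,"dz":0,"rx":0,"ry":0,"rz":0,"hand":0.04}]'
python3 look.py pics/w15.png
```

```text
clock: 9.63
position: [0.5168, 0.2407, 0.1006]
ee_rot: [-0.134, 0.864, 0.368, 0.315]
contact_force: [-0.8, -0.4, -2.0]
width: 0.0469
gripper_force: 73.5
(array([0.4, 6.3, 1.9]), array([ 0.02, -0.03, -0.02])) F [-1.9  0.3 -1. ]
dark [247 100  52   8 381] [273.3 103.2]
dark [240 160   6  13  58] [242.4 166.5]
dark [271 160   8  13  72] [274.5 166.5]
dark [252 166  13  12 114] [258.2 171.3]
head pred [[258.2 171. ]]
hole top pred [[260.3, 168.1], [260.4, 148.4], [260.3, 187.1], [280.2, 168.1], [240.4, 168.1]]
clock: 9.93
position: [0.5171, 0.2411, 0.1]
ee_rot: [-0.134, 0.864, 0.368, 0.315]
contact_force: [0.0, -0.6, -1.5]
width: 0.0468
gripper_force: 73.5
(array([0.3, 6.4, 1.1]), array([ 0.02, -0.02, -0.02])) F [-1.2 -0.4 -0.9]
dark [247 100  52   8 381] [273.3 103.2]
dark [240 160   7  13  59] [242.4 166.4]
dark [271 160   8  14  77] [274.5 167.1]
dark [252 166  13  12 122] [258.1 171.6]
head pred [[258.3 171.4]]
hole top pred [[260.3, 168.1], [260.4, 148.4], [260.3, 187.1], [280.2, 168.1], [240.4, 168.1]]
```

```bash
python3 -m pendant '[{"dx":0,"dy":0,"dz":0.0005,"rx":0,"ry":0,"rz":0,"hand":0.04},{"dx":0,"dy":0,"dz":0,"rx":0,"ry":0,"rz":0,"hand":0.04},{"dx":0,"dy":0,"dz":0,"rx":0,"ry":0,"rz":0,"hand":0.04}]' |grep force
python3 look.py pics/w16.png|head -1
python3 -m pendant '[{"dx":0,"dy":0,"dz":0.0005,"rx":0,"ry":0,"rz":0,"hand":0.04},{"dx":0,"dy":0,"dz":0,"rx":0,"ry":0,"rz":0,"hand":0.04},{"dx":0,"dy":0,"dz":0,"rx":0,"ry":0,"rz":0,"hand":0.04}]'|grep force
python3 look.py pics/w17.png|head -1
```

```text
contact_force: [0.4, 0.0, -2.7]
gripper_force: 73.5
(array([0.3, 6.4, 0.7]), array([ 0.02, -0.02, -0.02])) F [-1.5 -0.3 -2.2]
contact_force: [0.4, 0.3, -2.2]
gripper_force: 73.5
(array([0.3, 6.4, 0.2]), array([ 0.02, -0.02, -0.02])) F [-1.  -0.1 -2. ]
```

```bash
for i in 18 19 20; do python3 -m pendant '[{"dx":0,"dy":0,"dz":0.0005,"rx":0,"ry":0,"rz":0,"hand":0.04},{"dx":0,"dy":0,"dz":0,"rx":0,"ry":0,"rz":0,"hand":0.04},{"dx":0,"dy":0,"dz":0,"rx":0,"ry":0,"rz":0,"hand":0.04}]' >/dev/null; python3 look.py pics/w$i.png|head -1; done
```

```text
(array([0.3, 6.4, 0. ]), array([-0.  , -0.04, -0.01])) F [-2.   0.2  5.3]
(array([0.3, 6.4, 0. ]), array([-0.04, -0.05, -0.  ])) F [-2.4  1.1 14.1]
(array([ 0.4,  6.4, -0. ]), array([-0.07, -0.07, -0.01])) F [-1.5  1.  21.9]
```

```bash
python3 -m pendant '[{"dx":0,"dy":0,"dz":-0.0011,"rx":0,"ry":0,"rz":0,"hand":0.04},{"dx":0,"dy":0,"dz":-0.001,"rx":0,"ry":0,"rz":0,"hand":0.04},{"dx":0,"dy":0,"dz":0,"rx":0,"ry":0,"rz":0,"hand":0.04},{"dx":0,"dy":0,"dz":0,"rx":0,"ry":0,"rz":0,"hand":0.04}]' >/dev/null; python3 look.py pics/w21.png
python3 - <<'E'
from h import *
g=cv2.cvtColor(load("pics/w21.npy")["frame"],cv2.COLOR_RGB2GRAY)
for y in(138,142,146,150): print(y,g[y,240:280].tolist())
E
```

```text
(array([0.3, 6.3, 0.6]), array([ 0.03, -0.01, -0.02])) F [-1.5 -0.8 -1.8]
dark [247 100  52   8 387] [273.4 103.2]
dark [240 160   6  14  63] [242.3 167. ]
dark [271 161   8  13  73] [274.7 167.4]
dark [252 166  13  12 116] [258.  171.9]
head pred [[258.1 171.6]]
hole top pred [[260.2, 167.9], [260.2, 148.3], [260.1, 187.0], [280.1, 168.0], [240.3, 168.0]]
138 [166, 167, 166, 167, 166, 167, 166, 167, 167, 153, 144, 161, 161, 161, 162, 162, 161, 161, 160, 161, 161, 161, 161, 161, 161, 162, 161, 151, 161, 168, 169, 168, 168, 169, 169, 168, 168, 169, 167, 168]
142 [167, 165, 165, 166, 167, 167, 166, 166, 167, 158, 153, 161, 162, 161, 161, 161, 161, 161, 161, 162, 161, 161, 161, 161, 161, 161, 161, 150, 159, 168, 168, 169, 168, 168, 169, 168, 168, 169, 168, 169]
146 [166, 166, 166, 166, 167, 166, 165, 166, 166, 157, 153, 162, 160, 161, 161, 161, 161, 161, 161, 161, 161, 161, 162, 161, 161, 161, 162, 151, 159, 168, 167, 168, 167, 168, 168, 168, 168, 168, 168, 168]
150 [166, 166, 166, 166, 167, 166, 166, 166, 167, 156, 154, 161, 162, 161, 161, 161, 161, 161, 161, 161, 161, 162, 161, 161, 161, 162, 161, 150, 159, 167, 167, 167, 168, 168, 167, 167, 168, 168, 168, 168]
```

```bash
python3 -m pendant '[{"dx":-0.003,"dy":0,"dz":0,"rx":0,"ry":0,"rz":0,"hand":0.04},{"dx":-0.003,"dy":0,"dz":0,"rx":0,"ry":0,"rz":0,"hand":0.04},{"dx":-0.003,"dy":0,"dz":0,"rx":0,"ry":0,"rz":0,"hand":0.04},{"dx":-0.003,"dy":0,"dz":0,"rx":0,"ry":0,"rz":0,"hand":0.04},{"dx":-0.001,"dy":0,"dz":0,"rx":0,"ry":0,"rz":0,"hand":0.04},{"dx":0,"dy":0,"dz":0,"rx":0,"ry":0,"rz":0,"hand":0.04},{"dx":0,"dy":0,"dz":0,"rx":0,"ry":0,"rz":0,"hand":0.04}]' >/dev/null; python3 look.py pics/w22.png|head -4
for i in 23 24 25; do python3 -m pendant '[{"dx":-0.0008,"dy":0,"dz":0,"rx":0,"ry":0,"rz":0,"hand":0.04},{"dx":0,"dy":0,"dz":0,"rx":0,"ry":0,"rz":0,"hand":0.04},{"dx":0,"dy":0,"dz":0,"rx":0,"ry":0,"rz":0,"hand":0.04}]' >/dev/null; python3 look.py pics/w$i.png|grep F; done
```

```text
(array([-12.8,   6.3,   0.7]), array([ 0.02, -0.02, -0.03])) F [-1.1 -0.7 -1. ]
dark [252 138  13  13 129] [257.8 144.3]
head pred [[258.1 144.7]]
hole top pred [[260.4, 167.7], [260.4, 148.1], [260.4, 186.8], [280.3, 167.8], [240.5, 167.7]]
(array([-13.4,   6.4,   0.8]), array([ 0.02, -0.03, -0.01])) F [-1.4  0.8 -0.5]
(array([-13.8,   6.3,   0.8]), array([ 0.02, -0.07, -0.01])) F [ 1.   0.4 -2.8]
(array([-14. ,   6.3,   0.9]), array([ 0.04, -0.12, -0.01])) F [ 3.5  0.9 -3. ]
```

```bash
python3 -m pendant '[{"dx":0,"dy":0,"dz":0.0008,"rx":0,"ry":0.1,"rz":0,"hand":0.04},{"dx":0,"dy":0,"dz":0.0005,"rx":0,"ry":0,"rz":0,"hand":0.04},{"dx":0,"dy":0,"dz":0,"rx":0,"ry":0,"rz":0,"hand":0.04},{"dx":0,"dy":0,"dz":0,"rx":0,"ry":0,"rz":0,"hand":0.04}]' 20 >/dev/null; python3 look.py pics/w26.png|grep -v hole
```

```text
(array([-13.9,   6.3,   0.2]), array([-0.01, -0.25, -0.  ])) F [5.1 2.8 7.5]
dark [252 136  13  13 129] [257.8 141.9]
head pred [[258.  142.4]]
```

```bash
python3 -m pendant '[{"dx":0,"dy":0,"dz":0,"rx":0,"ry":-0.2,"rz":0,"hand":0.04},{"dx":0,"dy":0,"dz":0,"rx":0,"ry":0,"rz":0,"hand":0.04},{"dx":0,"dy":0,"dz":0,"rx":0,"ry":0,"rz":0,"hand":0.04}]' >/dev/null; python3 look.py pics/w27.png|grep -v hole
python3 -m pendant '[{"dx":0,"dy":0,"dz":0,"rx":0,"ry":0,"rz":0,"hand":0.052},{"dx":0,"dy":0,"dz":0,"rx":0,"ry":0,"rz":0,"hand":0.056},{"dx":0,"dy":0,"dz":0,"rx":0,"ry":0,"rz":0,"hand":0.06},{"dx":0,"dy":0,"dz":0,"rx":0,"ry":0,"rz":0,"hand":0.064},{"dx":0,"dy":0,"dz":0,"rx":0,"ry":0,"rz":0,"hand":0.064},{"dx":0,"dy":0,"dz":0,"rx":0,"ry":0,"rz":0,"hand":0.064}]'; python3 look.py pics/w28.png|grep -v hole
```

```text
(array([-14. ,   6.2,   0. ]), array([-0.01, -0.04, -0.  ])) F [4.9 1.5 5.5]
dark [252 136  13  13 130] [257.8 142. ]
head pred [[258.  142.3]]
clock: 14.58
position: [0.5095, 0.2332, 0.0885]
ee_rot: [-0.134, 0.865, 0.368, 0.314]
contact_force: [-0.6, -0.1, -0.3]
width: 0.0639
gripper_force: 0.0
(array([-15.5,   6.4,  -0.7]), array([ 0.03,  0.11, -0.03])) F [-0.6  0.4  0.1]
dark [252 133  13  13 129] [258.1 139.3]
head pred [[258.4 139.6]]
```

```bash
python3 -m pendant '[{"dx":0,"dy":0,"dz":-0.006,"rx":0,"ry":0,"rz":0,"hand":0.064},{"dx":0,"dy":0,"dz":-0.012,"rx":0,"ry":0,"rz":0,"hand":0.064},{"dx":0,"dy":0,"dz":-0.016,"rx":0,"ry":0,"rz":0,"hand":0.064},{"dx":0,"dy":0,"dz":-0.02,"rx":0,"ry":0,"rz":0,"hand":0.064},{"dx":0,"dy":0,"dz":-0.02,"rx":0,"ry":0,"rz":0,"hand":0.064},{"dx":0,"dy":0,"dz":-0.02,"rx":0,"ry":0,"rz":0,"hand":0.064},{"dx":0,"dy":0,"dz":-0.02,"rx":0,"ry":0,"rz":0,"hand":0.064},{"dx":0,"dy":0,"dz":0,"rx":0,"ry":0,"rz":0,"hand":0.064},{"dx":0,"dy":0,"dz":0,"rx":0,"ry":0,"rz":0,"hand":0.064}]'
python3 - <<'E'
from h import *
c=snap("wrist","pics/w29.png");v=VB;Rb=slope(v[3],40)
# predicted booster if hung: origin at box (-59,7.4,0)
B=lambda X:proj(c,Rb.apply(np.array(X)/1e3+[-.059,.0074,0])+v[:3]).round(1).tolist()
print("ear top corners",B([[70,24,4],[70,-24,4]]),"body top",B([[30,24,34],[30,-24,34],[-30,24,34],[-30,-24,34]]),"hole",B([[44,0,4]]),"head",B([[59,0,10.7]]))
g=cv2.cvtColor(c["frame"],cv2.COLOR_RGB2GRAY)
hsv=cv2.cvtColor(c["frame"],cv2.COLOR_RGB2HSV)
n,lab,st,ce=cv2.connectedComponentsWithStats((g<85).astype(np.uint8))
for i in range(1,n):
    if 150<ce[i][0]<360 and st[i][4]>10 and st[i][1]<300: print(st[i],ce[i].round(1))
cv2.imwrite("pics/w29c.png",c["frame"][:,:,::-1])
m=cv2.Canny(g,30,80);np.save("pics/e.npy",m)
for y in(140,150,160,170,180,200,220,230): print(y,g[y,215:300:1].tolist())
E
```

```text
clock: 15.38
position: [0.4594, 0.1801, 0.177]
ee_rot: [-0.133, 0.865, 0.368, 0.315]
contact_force: [0.1, -0.7, -0.6]
width: 0.0639
gripper_force: 0.0
ear top corners [[229.7, 108.3], [285.3, 108.3]] body top [[227.0, 160.6], [287.8, 160.6], [229.3, 229.6], [285.5, 229.6]] hole [[257.5, 137.7]] head [[257.4, 121.3]]
[312   0   4   6  16] [313.3   2.4]
[   25     0   487   384 72134] [351.4 239.8]
[311   8   4   7  21] [312.3  11. ]
[251  79  30   7 186] [265.1  82.4]
[176  81  29   7 181] [190.1  83.9]
[327  82  28   8 177] [340.4  85.6]
[287 117  13   8 104] [293.  120.5]
[255 118   6   7  37] [257.5 120.9]
[ 229  154   60   76 3541] [258.2 185.3]
[251 234  26   6 123] [261.5 236.9]
[200 285  14  15  72] [206.8 292. ]
140 [152, 152, 152, 152, 152, 151, 152, 152, 152, 152, 152, 152, 152, 153, 152, 152, 153, 153, 153, 153, 154, 153, 154, 154, 154, 154, 154, 155, 155, 155, 154, 148, 143, 152, 152, 152, 152, 152, 152, 152, 153, 152, 152, 152, 152, 152, 152, 151, 151, 152, 152, 152, 152, 152, 144, 150, 156, 156, 156, 155, 156, 156, 155, 155, 156, 156, 156, 156, 156, 156, 156, 154, 152, 1
[... 2115 characters left out ...]
2, 223, 222, 219, 216, 215, 215, 217, 220, 221, 221, 221, 220, 220, 224, 227, 226, 223, 221, 221, 219, 217, 219, 221, 223, 223, 222, 221, 223, 225, 224, 222, 222, 221, 221, 201, 127, 68, 68, 68, 68, 67, 61, 69, 134, 151, 150, 151, 151, 152, 151, 150, 152, 151, 151, 151, 151]
230 [150, 150, 151, 150, 150, 150, 150, 150, 150, 151, 150, 150, 150, 150, 150, 149, 146, 138, 118, 119, 119, 118, 118, 117, 107, 96, 106, 112, 114, 117, 117, 115, 111, 105, 97, 104, 115, 115, 115, 114, 115, 115, 116, 116, 115, 115, 116, 116, 115, 116, 116, 107, 94, 95, 103, 111, 113, 117, 118, 117, 112, 105, 95, 110, 118, 119, 118, 119, 119, 139, 146, 150, 150, 150, 150, 151, 150, 150, 150, 151, 150, 150, 151, 150, 150]
```

Run:
```python
from h import *
c=load("pics/w29.npy");g=cv2.cvtColor(c["frame"],cv2.COLOR_RGB2GRAY);v=VB;Rb=slope(v[3],40)
B=lambda X:proj(c,Rb.apply(np.array(X)/1e3+[-.059,.0074,0])+v[:3]).round(1).tolist()
print(B([[70,0,4],[63.5,0,4],[34,0,4],[30,0,4],[30,0,34],[-30,0,34]]))
for x in(240,252,258): print(x,list(zip(range(100,172),g[100:172,x].tolist())) if x==252 else g[100:240,x].tolist())
```

```text
[[257.5, 108.1], [257.5, 115.5], [257.4, 148.9], [257.4, 153.3], [257.4, 160.5], [257.4, 229.7]]
240 [154, 153, 153, 153, 153, 152, 152, 148, 124, 153, 156, 156, 155, 156, 155, 154, 156, 133, 155, 155, 155, 155, 155, 155, 155, 154, 155, 155, 155, 154, 154, 154, 155, 155, 154, 155, 154, 154, 155, 155, 154, 153, 153, 154, 153, 153, 153, 153, 152, 154, 154, 153, 153, 138, 81, 44, 44, 51, 59, 58, 58, 61, 68, 71, 69, 67, 66, 67, 64, 67, 70, 65, 63, 63, 62, 66, 67, 60, 59, 56, 63, 69, 65, 63, 64, 65, 65, 65, 59, 55, 54, 61, 67, 63, 64, 66, 70, 69, 65, 64, 65, 66, 67, 65, 62, 63, 66, 66, 145, 206, 218, 217, 220, 222, 221, 220, 219, 221, 224, 224, 222, 222, 223, 223, 221, 218, 138, 72, 61, 57, 96, 118, 161, 185, 187, 178, 167, 150, 149, 150]
252 [(100, 154), (101, 153), (102, 153), (103, 153), (104, 153), (105, 153), (106, 153), (107, 144), (108, 128), (109, 154), (110, 157), (111, 157), (112, 156), (113, 156), (114, 156), (115, 145), (116, 129), (117, 141), (118, 155), (119, 155), (120, 153), (121, 151), (122, 152), (123, 154), (124, 150), (125, 141), (126, 141), (127, 151), (128, 154), (12
[... 429 characters left out ...]
(166, 68), (167, 68), (168, 66), (169, 69), (170, 70), (171, 65)]
258 [154, 153, 153, 153, 154, 154, 153, 144, 129, 154, 157, 157, 157, 141, 148, 157, 156, 123, 46, 44, 45, 45, 46, 44, 64, 121, 150, 147, 134, 145, 153, 152, 152, 153, 152, 152, 152, 152, 153, 152, 152, 152, 152, 152, 152, 151, 152, 152, 141, 123, 154, 154, 154, 136, 80, 45, 49, 55, 60, 58, 58, 62, 67, 70, 69, 69, 69, 69, 66, 68, 71, 67, 65, 61, 62, 67, 67, 59, 60, 64, 67, 69, 66, 61, 62, 65, 67, 67, 61, 64, 60, 63, 68, 63, 61, 65, 70, 70, 68, 67, 69, 67, 68, 67, 63, 65, 68, 67, 152, 213, 223, 223, 224, 222, 223, 224, 223, 221, 222, 224, 227, 228, 226, 224, 227, 227, 153, 79, 68, 62, 116, 146, 150, 150, 79, 45, 42, 42, 43, 45]
```

```bash
python3 -c "
from rig import manip
print(manip.sign_off())"
```

```text
the job is handed in; nothing more can be done
None
```

The booster hangs by its keyhole on the hook screw inside the wall box; the last wrist picture shows the screw at the slot's end and the booster straight and flat to about half a millimetre. The fingers are clear and the job was handed in after about 15 s of robot time. I felt no contact with the box, and the firmest touch inside was about 22 N, when I felt for the plate.

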